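Cull the chipped specimen block and hold the specimen clamp open

TASK

One of the four brass specimen blocks on the loading board has a corner broken out: set it down inside the reject tray without dropping it, leaving the three sound blocks and everything else on the bench where they stand. Then push the upright handle of the specimen clamp's sprung arm back, away from the clamp's fence, until the pawl has clicked right over the tooth and dropped home again. Finish while still holding the arm back there, so that the clamp stays open for the sound blocks: it springs shut if let go.

Things in the scene. Friction and masses are not known exactly. Their poses are not given: they have to be found in the camera images.
- chipped_center (a point): Centre of the chipped brass block, half-way up (22 mm above its underside). The block is 36 x 36 mm and 44 mm high, about 0.4 kg, standing upright on the loading board; the corner at its own +x +y is missing over its whole height, a 16 x 16 mm notch, so that from above it is L-shaped. z is up; its yaw may be anything.
- sound0_center (a point): Centre of a sound brass block (36 x 36 x 44 mm high, about 0.5 kg, square from above, all four corners whole), half-way up. It stands on the loading board and stays there.
- sound1_center (a point): Centre of a sound brass block (36 x 36 x 44 mm high, about 0.5 kg, square from above, all four corners whole), half-way up. It stands on the loading board and stays there.
- sound2_center (a point): Centre of a sound brass block (36 x 36 x 44 mm high, about 0.5 kg, square from above, all four corners whole), half-way up. It stands on the loading board and stays there.
- board: Loading board: fixed grey plate 180 x 180 x 6 mm, origin at the centre of its underside. The four blocks stand on it in two rows of two, about 92 mm apart, in any order. It lies to the left or the right of the tray, the clamp on the other side.
- reject_tray: Reject tray: fixed open steel tray, outside 110 x 110 x 30 mm high, walls and floor 4 mm thick; origin at the centre of its underside. Empty at the start, it stands between the board and the clamp.
- clamp: Specimen clamp, fixed to the bench: grey base plate 170 x 190 x 12 mm; origin on the bench. In its frame (x, y in mm): the pivot column at (0, -65); the fence, a small aluminium block, at (-31, 0), 60 mm long in y, its top 40 mm above the bench; the pawl guide at (0, -101); a stop pin at (74, -13). The arm's own limit is at 0.8 rad.
- pivot (a point): Point on the arm's vertical pivot axis, 85 mm above the bench; axes parallel to the clamp's. Nothing of the arm rises above 65 mm there.
- handle (a point): Middle of the arm's upright handle, 80 mm above the bench: a black round post 14 mm in diameter, from the arm's top (55 mm) to 105 mm above the bench, 115 mm from the pivot axis. At joint value 0 it lies from the pivot along the clamp's +y; pushing it moves it towards the clamp's +x in an arc, clockwise from above. The arm under it is a steel bar 18 mm wide, 45 to 55 mm above the bench.
- tension_arm (a joint): Angle of the sprung arm in rad: 0 at rest (closed, next to the fence), growing as the handle is pushed back towards the clamp's +x; 0.8 at its limit. The spring takes about 4 N at the handle at 0 and 11 N at 0.65, plus up to about 4 N while the tooth on the hub lifts the pawl (about 0.23 to 0.53 rad, crest at 0.38). Held beyond about 0.53 the pawl is home again behind the tooth; it does not latch, and the arm springs back if let go.
- pawl (a joint): Travel of the sprung pawl slider in m: 0 at home, about 0.0025 at the crest of the tooth, 0 again once the tooth has passed.
- amber_jar: Bystander: amber jar, 56 mm across, 95 mm high, origin at its underside.
- beaker: Bystander: glass beaker, 60 mm across, 75 mm high, origin at its underside.
- loupe: Bystander: black eye loupe, 38 mm across, 36 mm high, origin at its underside.
- puck: Bystander: black round specimen mount, 32 mm across, 22 mm high, origin at its underside.
- dish: Bystander: glass dish, 90 mm across, 16 mm high, origin at its underside.
- spatula: Bystander: steel spatula, 170 mm long, lying along its x.
- wash_bottle: Bystander: white bottle with a blue cap, 60 mm across, 150 mm high, origin at its underside.
Mind the look-alikes: they are no part of the job. Leave any turquoise or white look-alike of the part that bears chipped_center alone.

How it is judged:
On the way, in this order (a step that is already met when the one before it is completed fails the run):
1. the chipped block stands or lies inside the reject tray, at rest and let go (x of chipped_center in the frame of reject_tray between -0.045 and 0.045 m and y of chipped_center in the frame of reject_tray between -0.045 and 0.045 m and height (world z) of chipped_center below 0.04 m and linear speed of chipped below 0.03 m/s and contact force between the fingers and chipped below 0.05 N), for 0.2 s.
2. the arm is pushed past the click (beyond 0.53 rad, pawl home) and held by the fingers (value of joint tension_arm above 0.53 rad and value of joint pawl below 0.001 m and contact force between the fingers and tension_arm above 2 N), for 0.3 s.
At the end, for the whole second after the job is handed in: Fingers hold the arm still beyond 0.53 rad with over 2 N, pawl home within 1 mm; chipped block at rest, let go, in the tray (within 45 mm of its centre in x and y, centre below 40 mm); sound blocks upright (0.1 rad) within 15 mm, bystanders within 25 mm of their starts (all of step 1 and all of step 2 and velocity of joint tension_arm between -0.1 and 0.1 rad/s and distance of each of sound0_center, sound1_center, sound2_center from where it was at the start of the episode below 0.015 m and angle between each of sound0_center, sound1_center, sound2_center's own z axis and vertical below 0.1 rad and distance of each of amber_jar, beaker, loupe, puck, dish, spatula, wash_bottle from where it was at the start of the episode below 0.025 m); the arm keeps its last pose, push and grip.
It fails at once if a sound block is moved more than 15 mm or tipped (distance of any of sound0_center, sound1_center, sound2_center from where it was at the start of the episode above 0.015 m or angle between any of sound0_center, sound1_center, sound2_center's own z axis and vertical above 0.3 rad).
It fails at once if a bystander is moved more than 25 mm (distance of any of amber_jar, beaker, loupe, puck, dish, spatula, wash_bottle from where it was at the start of the episode above 0.025 m).
It fails at once if the chipped block is dropped (falls free faster than 0.7 m/s, some 25 mm) (contact force between the fingers and chipped below 0.05 N and linear speed of chipped above 0.7 m/s).
It also fails if it takes over 50 s, if anything falls off the work surface, if the arm or the gripper's body presses on something with over 40 N, if the wrist force passes 120 N, or if a joint passes its speed limit or range.

ROBOT

A 7-joint arm with a two-finger parallel gripper is mounted at the origin on the work surface. World frame = base frame: x ahead of the robot, y to its left, z up, the work surface at z = 0. Lengths are in m, angles in rad, forces in N, time in s.
With the tool pointing down it reaches from about 0.4 to 0.75 m from the base axis. Payload 19.5 kg.
Tool frame: the origin (TCP) lies at the very end of the fingers, on their centre line; the grasp point (between the pads) lies 19 mm behind it; z points along the fingers, y is the direction in which the jaws open and shut (so a half turn about z gives the same grasp; the last joint's range is limited). The gripper opens to 85 mm and grips with 20 to 120 N. Pads are 22 mm wide; open, the fingers measure 114 mm over their backs; the gripper's body (76 mm by 85 mm) begins 54 mm behind the grasp point. The pads swing forward as they close: fully open they stand 13 mm farther back than shut.
Start: joints at [1.082, 0.707, -0.028, 1.485, 0.022, 0.951, -0.075], TCP at [0.248, -0.519, 0.231] pointing down, gripper open.
Joint ranges: [-2.71, 2.71], [-0.32, 2.16], [-1.57, 1.52], [0, 2.45], [-1.46, 4.6], [0, 2.02], [-2.83, 2.83]. Speed limits (rad/s): [1.89, 1.89, 2.57, 2.57, 3.01, 3.01, 3.01].

INTERFACE

Orientations are given as a unit quaternion [w, x, y, z].
In Python, from station import get_state, capture, sign_off gives the robot as it stands. The module is installed in compiled form; this text tells all that it offers.
- The arm moves only by the tool drive_tool, never from a script. Its arguments are lists of equal length, an entry for each row: "offset": the shift along the tool's x, y, z in m, a list of three; "rot": the turn, a rotation vector about the tool's x, y, z in degrees, a list of three. In form: {"offset": [[dx, dy, dz], ...], "rot": [[wx, wy, wz], ...]}. A call has 1 to 8 rows; each row shifts and turns the pose as measured when the row begins, along the tool's axes as they then stand; what a row does not reach is not made up. A row lasts 1/10 s, in which the tool goes at most 50 mm and 8.59 degrees, less where a joint would pass 70% of its speed; a pose out of reach is approached as far as the arm can. A call is refused whole if a number of a shift passes 0.05 or a number of a turn 8.59, either way. A call with a gripper value outside its range is refused whole. "fingers" is the opening, from 0 (shut) to 1 (fully open), set as the call begins (left out, the last holds). The fingers move at their own pace and stop on an object; "force" is the grip in N (left out, the last holds). Time passes only in rows, so rows that do not move let the fingers close. It gives the time, the measured TCP pose, the force and the opening at its end, in the units of the state.
- get_state(): the state, without advancing time (a new reading comes with each control period).
- capture(name): name is "scene" or "top"; returns a dict with "pixels" (480x640x3 uint8, red, green, blue), "range_z" (480x640 float32, m along the optical axis (not along the pixel's ray), 0 where there is no reading), "vfov" (degrees; the focal length in pixels is half the picture's height over the tangent of half this angle, whatever the lens; pixels are square), "cx", "cy" (the principal point, pixels), "world_from_camera" (4x4, takes a point from camera to world coordinates). Camera axes: x right, y down, z forward; pixel columns grow to the right and rows downward; lengths in m; the calibration is good to about 2 mm. A picture is of the moment at which its call begins.
- sign_off(): hands the job in, once; it reports no verdict.
The state is a dict: "time_s": time; "q": joint angles; "dq": joint speeds; "effort": joint torques, N m; "ee_pos": TCP position; "ee_rot": TCP orientation; "ft_force": force on the tool from outside, world axes, zero at the start; "wrist_torque": the same for the moment, N m; "width": finger opening in m.
Only numpy, scipy, OpenCV 4.12 (cv2) and the standard library are available. Lean on these libraries where they do the work, as an engineer would, in place of code of your own. Each camera call takes 0.05 s, during which the arm holds its last target. There are 200 camera calls.

## Working session

There is one attempt and no reset: what is moved stays moved. The work goes in short steps, Python scripts to look and compute and a tool call to move; the robot and the scene stay as the last step left them, time stands still between calls to the robot, and variables do not carry over. Pictures are saved under pics/ and viewed, about 8 in all and at most 12, crops included, and the job is handed in when it is done.

Besides the shell and the picture viewer there is one more tool, called by a JSON object that holds its "fn" and its "kwargs", one argument or row to a line. drive_tool: Moves the arm, as the interface text tells. Its arguments: {"type":"object","properties":{"offset":{"type":"array"},"rot":{"type":"array"},"fingers":{"type":"number"},"force":{"type":"number"}},"required":["offset","rot"]}

```bash
mkdir -p pics; cat > h.py <<'E'
import numpy as np, cv2
from station import get_state, capture, sign_off
def cap(n,f):
    c=capture(n); cv2.imwrite(f'pics/{f}.png',c['pixels'][:,:,::-1]); np.savez(f'pics/{f}.npz',**c); return c
def load(f):
    return dict(np.load(f'pics/{f}.npz'))
def ray(c,u,v):
    f=240/np.tan(np.radians(float(c['vfov']))/2); d=np.array([(u-c['cx'])/f,(v-c['cy'])/f,1.0]); T=c['world_from_camera']
    return T[:3,3],T[:3,:3]@d
def onz(c,u,v,z):
    o,d=ray(c,u,v); return o+d*(z-o[2])/d[2]
def cloud(c):
    f=240/np.tan(np.radians(float(c['vfov']))/2); v,u=np.mgrid[:480,:640]; Z=c['range_z']
    P=np.stack([(u-c['cx'])/f*Z,(v-c['cy'])/f*Z,Z],-1); T=c['world_from_camera']
    return P@T[:3,:3].T+T[:3,3]
E
python3 - <<'E'
from h import *
for n in('top','scene'):
    c=cap(n,n+'0'); print(n,c['vfov'],c['cx'],c['cy'],c['world_from_camera'].round(3).tolist(),(c['range_z']>0).mean())
s=get_state(); print(s)
E
```

```text
top 52.6218243204447 315.68628211310283 240.15246400001573 [[-0.004, -0.994, 0.112, 0.435], [-1.0, 0.003, -0.005, -0.01], [0.005, -0.112, -0.994, 1.358], [0.0, 0.0, 0.0, 1.0]] 0.9958984375
scene 55.23329442293876 313.96623159296865 238.11924052773037 [[-0.593, 0.487, -0.641, 1.269], [0.805, 0.343, -0.485, 0.494], [-0.016, -0.804, -0.595, 0.744], [0.0, 0.0, 0.0, 1.0]] 0.9959537760416667
{'time_s': 0.1, 'q': array([ 1.08228235,  0.70701486, -0.02757845,  1.48492541,  0.02201362,
        0.95091014, -0.07549932]), 'dq': array([-0.00017561, -0.00213274,  0.00095756,  0.00043837,  0.00081029,
       -0.00154632, -0.00103434]), 'effort': array([ 5.96603044e-03, -8.84289837e+01,  1.23862579e+00, -2.36454588e+01,
        1.73650507e-02,  4.95512533e-03, -1.07705075e-04]), 'ee_pos': array([ 0.24833718, -0.51835665,  0.23089576]), 'ee_rot': array([-4.57527655e-04,  9.75150599e-01,  2.21542506e-01, -1.37006352e-04]), 'ft_force': array([-0.61706745,  0.88787134, -0.66960793]), 'wrist_torque': array([ 0.03420809, -0.02751453,  0.04290433]), 'width': 0.08513553331070424}
```

View pics/top0.png

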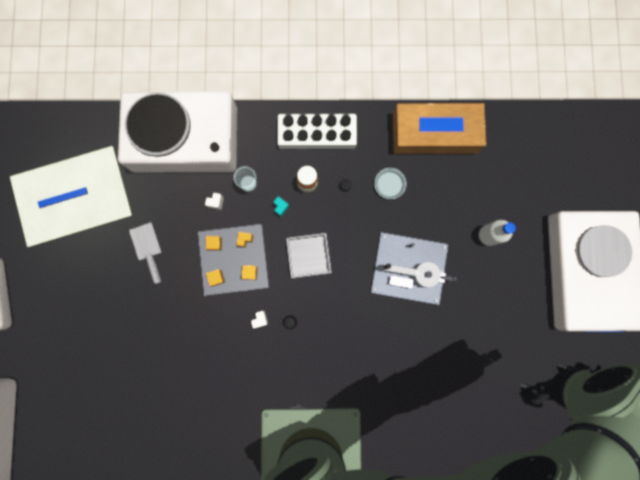

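View pics/scene0.png

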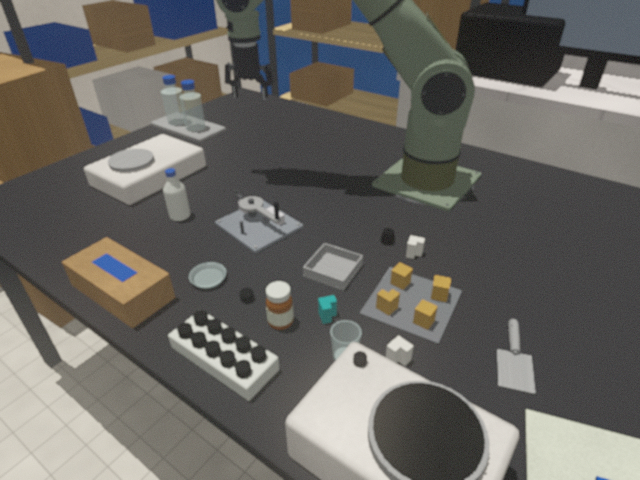

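Top view: the brass blocks are at (213,243), (244,239), (215,277) and (249,272). Look-alikes are the turquoise L at (281,206) and white Ls at (214,201) and (259,320). The brass block at (244,239) looks L-shaped, so I choose it. The tray is at (309,255), the clamp at (410,268) and its hub at (429,273). I'll check the choice in a close crop.

```bash
python3 - <<'E'
from h import *
c=load('top0'); im=c['pixels'][:,:,::-1]
a=cv2.resize(im[220:300,190:290],None,fx=4,fy=4,interpolation=cv2.INTER_CUBIC)
b=cv2.resize(im[225:311,360:460],None,fx=4,fy=4,interpolation=cv2.INTER_CUBIC)
o=np.zeros((344,800,3),np.uint8);o[:320,:400]=a;o[:,400:]=b;cv2.imwrite('pics/crop1.png',o)
hsv=cv2.cvtColor(im,cv2.COLOR_BGR2HSV)
m=cv2.inRange(hsv,(12,120,120),(28,255,255)); m[:,:190]=0;m[:,290:]=0;m[:220]=0;m[300:]=0
P=cloud(c)
n,l,st,ce=cv2.connectedComponentsWithStats(m)
for i in range(1,n):
    if st[i,4]<30: continue
    q=P[l==i]; q=q[q[:,2]>.040]
    print(i,ce[i].round(1),st[i,4],len(q),q.mean(0).round(3),'minrect',cv2.minAreaRect((q[:,:2]*1000).astype(np.float32)))
s=load('scene0'); S=cloud(s)
# clamp heights from both
for nm,Q,pc in(('top',P,c),('scene',S,s)):
    x,y,z=Q[...,0],Q[...,1],Q[...,2]
    reg=(abs(x-.39)<.13)&(y<-.08)&(y>-.36)
    for lo,hi in((.008,.016),(.085,.11),(.06,.075),(.048,.058),(.034,.043)):
        k=reg&(z>lo)&(z<hi)
        if k.sum()>3: print(nm,lo,hi,k.sum(),cv2.minAreaRect((Q[k][:,:2]*1000).astype(np.float32)),Q[k].mean(0).round(4))
    reg=(abs(x-.42)<.09)&(abs(y)<.09)&(z>.024)&(z<.034)
    print(nm,'tray',cv2.minAreaRect((Q[reg][:,:2]*1000).astype(np.float32)))
E
```

```text
1 [243.3 238.7] 162 146 [0.587 0.179 0.058] minrect ((525.3223266601562, 87.51373291015625), (261.8991394042969, 44.13029479980469), 56.760231018066406)
2 [212.9 242.6] 203 189 [0.577 0.263 0.049] minrect ((577.2919311523438, 263.3553466796875), (35.367156982421875, 36.22312545776367), 89.83111572265625)
3 [248.7 272. ] 185 179 [0.497 0.164 0.057] minrect ((477.8487548828125, 85.01996612548828), (204.59088134765625, 38.82544708251953), 76.49766540527344)
4 [214.7 277.4] 201 187 [0.483 0.255 0.056] minrect ((470.59423828125, 132.47686767578125), (290.4184875488281, 42.45204162597656), 84.31495666503906)
top 0.008 0.016 1231 ((394.5540466308594, -233.73031616210938), (251.67733764648438, 251.14102172851562), 89.6649169921875) [ 0.4584 -0.259   0.012 ]
top 0.085 0.11 26 ((509.04022216796875, -202.46173095703125), (11.10554313659668, 12.010709762573242), 0.9961925745010376) [ 0.5089 -0.2021  0.1024]
top 0.06 0.075 55 ((498.6115417480469, -268.9013671875), (35.01024627685547, 143.26466369628906), 0.10176234692335129) [ 0.4936 -0.2996  0.0642]
top 0.048 0.058 578 ((487.36444091796875, -278
[... 510 characters left out ...]
ene 0.085 0.11 41 ((514.3363647460938, -202.96969604492188), (13.921440124511719, 13.416666984558105), 11.845507621765137) [ 0.5151 -0.2014  0.096 ]
scene 0.06 0.075 43 ((505.0669250488281, -260.49365234375), (134.36953735351562, 19.913291931152344), 77.41693115234375) [ 0.5039 -0.2603  0.0657]
scene 0.048 0.058 346 ((492.6779479980469, -275.7223815917969), (167.215576171875, 59.677520751953125), 84.3505630493164) [ 0.4986 -0.2875  0.0529]
scene 0.034 0.043 66 ((478.5400085449219, -249.76858520507812), (55.45722198486328, 58.20124816894531), 46.44919967651367) [ 0.4787 -0.2477  0.0381]
scene tray ((451.263671875, 35.51722717285156), (94.46261596679688, 193.23825073242188), 55.88178253173828)
```

View pics/crop1.png

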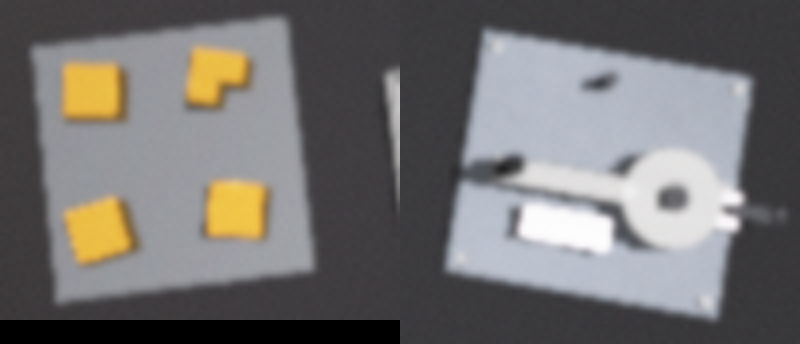

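The crop confirms it: the brass block at (244,239) has its lower-right corner missing (world −x −y), and the other three are square. On the clamp, the handle is at about (482,168) in the crop, the hub at (673,198) and the fence at (565,228), below the arm. Next I measure exact poses.

```bash
cat > meas.py <<'E'
from h import *
def colourmask(im,box):
    hsv=cv2.cvtColor(im,cv2.COLOR_RGB2HSV); m=cv2.inRange(hsv,(12,120,120),(28,255,255))
    k=np.zeros_like(m); k[box[1]:box[3],box[0]:box[2]]=255; return m&k
E
python3 - <<'E'
from meas import *
for nm in('top0','scene0'):
    c=load(nm);P=cloud(c);hsv=cv2.cvtColor(c['pixels'],cv2.COLOR_RGB2HSV)
    x,y,z=P[...,0],P[...,1],P[...,2]
    gold=cv2.inRange(hsv,(10,100,70),(30,255,255))>0
    for nm2,cx,cy in(('chip',.587,.179),('s',.577,.263),('s',.497,.164),('s',.483,.255)):
        k=gold&(z>.045)&(z<.055)&(np.hypot(x-cx,y-cy)<.04)
        q=(P[k][:,:2]*1000).astype(np.float32)
        print(nm,nm2,len(q),np.round(cv2.minAreaRect(q)[0],1),np.round(cv2.minAreaRect(q)[1],1),round(cv2.minAreaRect(q)[2],1),q.mean(0).round(1))
    k=(np.hypot(x-.42,y-.01)<.085)&(z>.026)&(z<.034)
    print('tray',k.sum(),cv2.minAreaRect((P[k][:,:2]*1000).astype(np.float32)),P[k].mean(0).round(3))
    k=(z>.061)&(z<.068)&(x<.53)&(x>.42)&(y<-.25)&(y>-.36)
    q=(P[k][:,:2]*1000).astype(np.float32); print('hub>61',len(q),cv2.minAreaRect(q),q.mean(0))
    k=(z>.05)&(z<.058)&(x<.56)&(x>.42)&(y<-.19)&(y>-.36)
    q=(P[k][:,:2]*1000).astype(np.float32); print('arm',len(q),q.min(0),q.max(0))
    k=(z>.036)&(z<.043)&(x<.50)&(x>.42)&(y<-.18)&(y>-.3)
    q=(P[k][:,:2]*1000).astype(np.float32); print('fence',len(q),cv2.minAreaRect(q))
c=load('top0')
# base-plate corners, handle top, hub centre, from crop px /4 + (360,225)
for n,u,v,zz in(('hubctr',273,198,.065),('handletop',112,163,.105),('handlebase',80,172,.055)): print(n,onz(c,360+u/4,225+v/4,zz).round(4))
E
```

```text
top0 chip 128 [585.9 178.8] [35.4 36.1] 81.6 [588.9 180.8]
top0 s 176 [577.3 263.4] [35.4 36.2] 89.8 [577.5 263.9]
top0 s 173 [495.9 164.5] [35.9 35.2] 90.0 [496.9 164.3]
top0 s 176 [482.9 257.6] [36.2 36.1] 17.6 [483.2 257.5]
tray 70 ((436.2841491699219, 40.127044677734375), (70.49541473388672, 166.24261474609375), 62.68983459472656) [0.441 0.029 0.03 ]
hub>61 33 ((500.2017517089844, -300.72247314453125), (77.06015014648438, 33.1929931640625), 81.16537475585938) [ 491.2514  -312.98737]
arm 560 [ 455.0285 -359.9556] [ 522.11804 -196.70407]
fence 154 ((474.59332275390625, -248.01876831054688), (59.6434211730957, 32.23018264770508), 80.36407470703125)
scene0 chip 169 [589.4 180.1] [36.8 38.7] 76.9 [593.5 182.5]
scene0 s 222 [580.8 265.3] [41.5 35.8] 0.9 [582.4 265.6]
scene0 s 171 [500.9 165.4] [37.2 39.2] 88.1 [501.4 166.4]
scene0 s 180 [488.1 258.8] [39.6 34.6] 19.5 [487.8 258.9]
tray 103 ((436.32000732421875, 41.86212921142578), (64.75470733642578, 165.9380645751953), 65.43896484375) [0.424 0.039 0.03 ]
hub>61 20 ((493.462890625, -314.85040283203125), (18.585084915161133, 16.989276885986328), 28.66628074645996) [ 494.2626  -314.35043]
arm 349 [ 458.9309 -359.464 ] [ 526.77795 -194.99261]
fence 50 ((473.4716796875, -245.10951232910156), (63.38228225708008, 20.704036712646484), 83.44335174560547)
hubctr [ 0.488 -0.316  0.065]
handletop [ 0.5093 -0.2031  0.105 ]
handlebase [ 0.5063 -0.1891  0.055 ]
```

{"fn": "drive_tool", "kwargs": {
  "offset": [
    [0.02,-0.016,0],
    [0.037,-0.03,0],
    [0.037,-0.03,0],
    [0.037,-0.03,0],
    [0.037,-0.03,0],
    [0.037,-0.03,0],
    [0.037,-0.03,0],
    [0.037,-0.03,0]
  ],
  "rot": [
    [0,0,0],
    [0,0,0],
    [0,0,0],
    [0,0,0],
    [0,0,0],
    [0,0,0],
    [0,0,0],
    [0,0,0]
  ],
  "fingers": 0.8,
  "force": 50
}}

```text
time_s: 0.9
ee_pos: [0.4037, -0.1869, 0.2287]
ee_rot: [-0.001, 0.976, 0.216, -0.001]
ft_force: [1.0, -0.1, -0.1]
width: 0.0681
```

```bash
cat > go.py <<'E'
import sys
from h import *
from scipy.spatial.transform import Rotation as R
# usage: go.py x y z jawdeg  -> tool-frame shift left and yaw left
def rem(t,jaw):
    s=get_state(); w=s['ee_rot']; M=R.from_quat([w[1],w[2],w[3],w[0]])
    m=M.as_matrix(); d=m.T@(np.array(t)-s['ee_pos'])
    a=np.degrees(np.arctan2(m[1,1],m[0,1])); e=(jaw-a+90)%180-90
    print('t',s['time_s'],'pos',s['ee_pos'].round(4),'jaw',a.round(1),'shift now',d.round(4),'wz',round(-e,1),
      'shift after turn',(R.from_euler('z',e,degrees=True)*M).inv().apply(np.array(t)-s['ee_pos']).round(4),'tilt',m[:,2].round(3),'w',s['width'].round(4),'F',s['ft_force'].round(1),'q',s['q'].round(2))
if __name__=='__main__':
    v=list(map(float,sys.argv[1:])); rem(v[:3],v[3])
E
python3 go.py .587 .186 .231 -10
python3 - <<'E'
from h import *
c=load('top0')
q=np.array([onz(c,u,v,.03)[:2] for u,v in((287,237),(327,234),(331,275),(291,277))]);print(q.round(3),q.mean(0))
# tray via bright segmentation
g=cv2.cvtColor(c['pixels'],cv2.COLOR_RGB2GRAY); m=(g>95).astype(np.uint8)*255
n,l,st,ce=cv2.connectedComponentsWithStats(m); i=l[255,309]; print('seg',i,st[i])
pts=np.argwhere(l==i)[:,::-1]; r=cv2.minAreaRect(pts.astype(np.float32)); b=cv2.boxPoints(r); print(r); print(np.array([onz(c,u,v,.03)[:2] for u,v in b]).round(4), onz(c,*r[0],.03))
E
```

```text
[[ 0.594  0.062]
 [ 0.602 -0.048]
 [ 0.489 -0.058]
 [ 0.484  0.051]] [0.54224722 0.00165949]
seg 12 [ 286  233   46   46 1740]
((308.1812438964844, 255.10919189453125), (41.895896911621094, 41.69765090942383), 82.40535736083984)
[[ 0.5937  0.0683]
 [ 0.6087 -0.0456]
 [ 0.4942 -0.06  ]
 [ 0.4796  0.0529]] [0.54375557 0.00390314 0.03      ]Traceback (most recent call last):
  File "go.py", line 12, in <module>
    v=list(map(float,sys.argv[1:])); rem(v[:3],v[3])
                                     ~~~^^^^^^^^^^^^
  File "go.py", line 10, in rem
    'shift after turn',(R.from_euler('z',e,degrees=True)*M).inv().apply(np.array(t)-s['ee_pos']).round(4),'tilt',m[:,2].round(3),'w',s['width'].round(4),'F',s['ft_force'].round(1),'q',s['q'].round(2))
                                                                                                                                     ^^^^^^^^^^^^^^^^
AttributeError: 'float' object has no attribute 'round'
```

{"fn": "drive_tool", "kwargs": {
  "offset": [
    [0.036,-0.029,0],
    [0.036,-0.029,0],
    [0.036,-0.029,0],
    [0.036,-0.029,0],
    [0.036,-0.029,0],
    [0.036,-0.029,0],
    [0.036,-0.029,0],
    [0.02,-0.017,0]
  ],
  "rot": [
    [0,0,0],
    [0,0,0],
    [0,0,0],
    [0,0,0],
    [0,0,0],
    [0,0,0],
    [0,0,0],
    [0,0,0]
  ]
}}

```text
time_s: 1.7
ee_pos: [0.5607, 0.1455, 0.2275]
ee_rot: [-0.001, 0.976, 0.218, -0.002]
ft_force: [-0.6, -0.5, -0.4]
width: 0.0683
```

{"fn": "drive_tool", "kwargs": {
  "offset": [
    [0,0,0],
    [0,0,0],
    [0,0,0],
    [0,0,0],
    [0,0,0],
    [0,0,0],
    [0,0,0]
  ],
  "rot": [
    [0,0,-8],
    [0,0,-8],
    [0,0,-8],
    [0,0,-8],
    [0,0,-8],
    [0,0,-8],
    [0,0,-7]
  ]
}}

```text
time_s: 2.4
ee_pos: [0.56, 0.1513, 0.2244]
ee_rot: [-0.004, 0.751, 0.66, -0.003]
ft_force: [0.3, -1.2, -0.3]
width: 0.0681
```

```bash
sed -i "s/s\['width'\].round(4)/round(float(s['width']),4)/" go.py; python3 go.py .587 .186 .231 -10
```

```text
t 2.4 pos [0.56   0.1513 0.2244] jaw -7.3 shift now [ 0.0378  0.0222 -0.0068] wz 2.7 shift after turn [ 0.0388  0.0205 -0.0068] tilt [-0.01   0.001 -1.   ] w 0.0681 F [ 0.3 -1.2 -0.3] q [-0.22  0.73 -0.2   1.46  0.15  0.97 -0.58]
```

{"fn": "drive_tool", "kwargs": {
  "offset": [
    [0.02,0.01,0.02],
    [0.018,0.01,0.04],
    [0,0,0.04],
    [0,0,0.02],
    [0,0,0]
  ],
  "rot": [
    [0,0,1.3],
    [0,0,1.3],
    [0,0.6,0],
    [0,0,0],
    [0,0,0]
  ]
}}

```text
time_s: 2.9
ee_pos: [0.5849, 0.1874, 0.0996]
ee_rot: [-0.007, 0.765, 0.644, 0.001]
ft_force: [0.4, 0.3, 0.2]
width: 0.0682
```

```bash
python3 go.py .587 .186 .015 -10; python3 - <<'E'
from h import *
a=cap('scene','s1')['pixels'];b=cap('top','t1')['pixels']
o=np.hstack([cv2.resize(a[200:350,310:510],(533,400),interpolation=cv2.INTER_CUBIC),cv2.resize(b[200:300,210:275],(260,400),interpolation=cv2.INTER_CUBIC)]);cv2.imwrite('pics/c2.png',o[:,:,::-1])
E
```

```text
t 2.9 pos [0.5849 0.1874 0.0996] jaw -9.8 shift now [-0.0019  0.0032  0.0846] wz 0.2 shift after turn [-0.0019  0.0032  0.0846] tilt [-0.008  0.012 -1.   ] w 0.0682 F [0.4 0.3 0.2] q [-0.28  0.94 -0.16  1.46  0.17  0.76 -0.67]
```

View pics/c2.png

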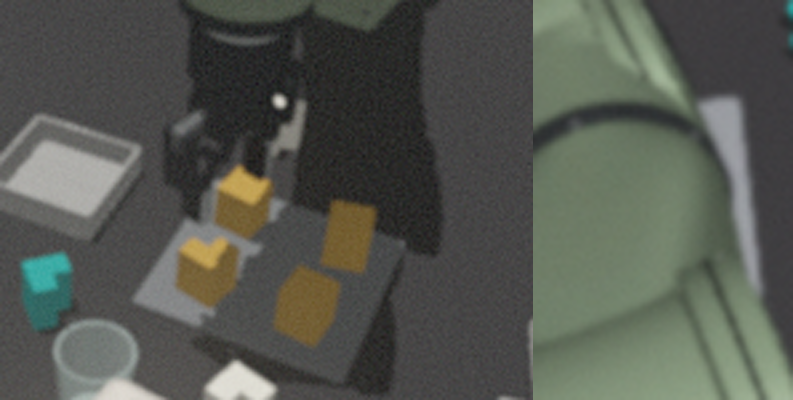

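The left crop (scene view) shows the chipped block at about (207,270) with the open fingers hovering behind and above it. In the right crop (top view) the arm hides the board. I check that the fingers are where the TCP pose says before going down.

```bash
python3 - <<'E'
from h import *
c=load('s1');T=np.linalg.inv(c['world_from_camera']);f=240/np.tan(np.radians(float(c['vfov']))/2)
def pr(p):
    q=T[:3,:3]@p+T[:3,3]; u,v=q[:2]/q[2]*f+[c['cx'],c['cy']]; return (round((u-310)*2.665),round((v-200)*2.667))
for n,p in(('tcp',(.585,.187,.0996)),('chip top',(.586,.179,.05)),('fingA',(.585+.034*.985,.187-.006,.106)),('fingB',(.585-.034*.985,.187+.006,.106))): print(n,pr(np.array(p)))
P=cloud(c);x,y,z=[P[...,i] for i in range(3)]
k=(np.hypot(x-.585,y-.187)<.08)&(z>.06)&(z<.2); q=P[k];print('low',len(q),np.sort(q[:,2])[:5])
for lo in(.09,.1,.11,.12,.13):
    s=q[(q[:,2]>lo)&(q[:,2]<lo+.01)]
    if len(s): print(lo,len(s),s.min(0).round(3),s.max(0).round(3))
E
```

```text
tcp (224, 202)
chip top (209, 245)
fingA (197, 216)
fingB (251, 177)
low 1023 [0.10334633 0.1037808  0.10421878 0.10519924 0.10559778]
0.1 21 [0.547 0.178 0.103] [0.626 0.2   0.11 ]
0.11 75 [0.547 0.172 0.11 ] [0.634 0.205 0.12 ]
0.12 76 [0.538 0.172 0.12 ] [0.635 0.205 0.13 ]
0.13 70 [0.547 0.173 0.13 ] [0.635 0.204 0.14 ]
```

{"fn": "drive_tool", "kwargs": {
  "offset": [
    [-0.001,0.003,0.02],
    [-0.001,0,0.03],
    [0,0,0.02],
    [0,0,0.012],
    [0,0,0]
  ],
  "rot": [
    [0.4,0.4,0.2],
    [0,0,0],
    [0,0,0],
    [0,0,0],
    [0,0,0]
  ]
}}

```text
time_s: 3.5
ee_pos: [0.5927, 0.1873, 0.0264]
ee_rot: [-0.009, 0.766, 0.642, 0.008]
ft_force: [1.0, -0.6, 0.4]
width: 0.0684
```

```bash
python3 go.py .587 .186 .015 -10
```

```text
t 3.5 pos [0.5927 0.1873 0.0264] jaw -10.1 shift now [-0.0026 -0.0054  0.0113] wz -0.1 shift after turn [-0.0026 -0.0054  0.0113] tilt [ 0.001  0.025 -1.   ] w 0.0684 F [ 1.  -0.6  0.4] q [-0.28  1.05 -0.15  1.48  0.19  0.62 -0.68]
```

{"fn": "drive_tool", "kwargs": {
  "offset": [
    [-0.002,-0.005,0.005],
    [0,0,0.005],
    [0,0,0]
  ],
  "rot": [
    [-0.2,-1.4,0],
    [0,0,0],
    [0,0,0]
  ]
}}

```text
time_s: 3.8
ee_pos: [0.5884, 0.1869, 0.0189]
ee_rot: [0.002, 0.766, 0.642, 0.001]
ft_force: [-0.2, -0.0, 0.3]
width: 0.0683
```

```bash
cat >> go.py <<'E'
    w=get_state()['ee_rot']; m=R.from_quat([w[1],w[2],w[3],w[0]]).as_matrix(); z=m.T@[0,0,-1]; print('level rot',np.degrees([-z[1],z[0]]).round(1))
E
python3 go.py .587 .186 .015 -10
```

```text
t 3.8 pos [0.5884 0.1869 0.0189] jaw -10.1 shift now [-0.0011 -0.0012  0.0039] wz -0.1 shift after turn [-0.0011 -0.0012  0.0039] tilt [ 0.004 -0.001 -1.   ] w 0.0683 F [-0.2 -0.   0.3] q [-0.3   1.06 -0.12  1.49  0.19  0.6  -0.7 ]
level rot [0.2 0. ]
```

{"fn": "drive_tool", "kwargs": {
  "offset": [
    [0,-0.001,0.003],
    [0,0,0]
  ],
  "rot": [
    [0,0,0],
    [0,0,0]
  ]
}}

```text
time_s: 4.0
ee_pos: [0.5877, 0.1874, 0.0165]
ee_rot: [0.002, 0.766, 0.643, 0.002]
ft_force: [-0.2, 0.0, -0.5]
width: 0.0685
```

{"fn": "drive_tool", "kwargs": {
  "offset": [
    [0,0,0],
    [0,0,0],
    [0,0,0],
    [0,0,0],
    [0,0,0],
    [0,0,0],
    [0,0,0],
    [0,0,0]
  ],
  "rot": [
    [0,0,0],
    [0,0,0],
    [0,0,0],
    [0,0,0],
    [0,0,0],
    [0,0,0],
    [0,0,0],
    [0,0,0]
  ],
  "fingers": 0,
  "force": 50
}}

```text
time_s: 4.8
ee_pos: [0.5882, 0.1872, 0.0171]
ee_rot: [0.002, 0.766, 0.642, 0.002]
ft_force: [-0.2, -0.7, 0.1]
width: 0.0351
```

```bash
python3 go.py .587 .186 .015 -10
```

```text
t 4.8 pos [0.5882 0.1872 0.0171] jaw -10.1 shift now [-0.0014 -0.0009  0.0021] wz -0.1 shift after turn [-0.0014 -0.0009  0.0021] tilt [ 0.006  0.    -1.   ] w 0.0351 F [-0.2 -0.7  0.1] q [-0.3   1.06 -0.12  1.49  0.2   0.59 -0.7 ]
level rot [ 0.3 -0.1]
```

{"fn": "drive_tool", "kwargs": {
  "offset": [
    [0,0,-0.01],
    [0,0,-0.02],
    [0,0,-0.03],
    [0,0,-0.03],
    [0,0,-0.02],
    [0,0,0]
  ],
  "rot": [
    [0,0,0],
    [0,0,0],
    [0,0,0],
    [0,0,0],
    [0,0,0],
    [0,0,0]
  ]
}}

```text
time_s: 5.4
ee_pos: [0.5862, 0.1867, 0.1327]
ee_rot: [0.001, 0.766, 0.642, 0.001]
ft_force: [0.2, -0.1, -4.4]
width: 0.0354
```

```bash
python3 go.py .545 .011 .12 -10
```

```text
t 5.4 pos [0.5862 0.1867 0.1327] jaw -10.1 shift now [-0.1802 -0.01    0.0128] wz -0.1 shift after turn [-0.1801 -0.0101  0.0128] tilt [ 0.003 -0.001 -1.   ] w 0.0354 F [ 0.2 -0.1 -4.4] q [-0.29  0.89 -0.15  1.44  0.16  0.82 -0.67]
level rot [0.2 0. ]
```

{"fn": "drive_tool", "kwargs": {
  "offset": [
    [-0.015,-0.001,0.003],
    [-0.03,-0.002,0.003],
    [-0.035,-0.002,0.003],
    [-0.035,-0.002,0],
    [-0.03,-0.002,0],
    [-0.02,0,0],
    [0,0,0]
  ],
  "rot": [
    [0,0,-4],
    [0,0,-4],
    [0,0,-4],
    [0,0,0],
    [0,0,0],
    [0,0,0],
    [0,0,0]
  ]
}}

```text
time_s: 6.1
ee_pos: [0.5703, 0.0168, 0.1189]
ee_rot: [-0.001, 0.691, 0.723, -0.001]
ft_force: [-0.1, 0.2, -3.5]
width: 0.035
```

```bash
python3 go.py .545 .011 .017 2;  python3 - <<'E'
from h import *
a=cap('scene','s2')['pixels']
cv2.imwrite('pics/c3.png',cv2.resize(a[150:350,250:490],(720,600),interpolation=cv2.INTER_CUBIC)[:,:,::-1])
E
```

```text
t 6.1 pos [0.5703 0.0168 0.1189] jaw 2.6 shift now [-0.0045 -0.0252  0.102 ] wz 0.6 shift after turn [-0.0048 -0.0252  0.102 ] tilt [-0.003 -0.001 -1.   ] w 0.035 F [-0.1  0.2 -3.5] q [ 0.04  0.86 -0.24  1.62  0.28  0.7  -0.3 ]
level rot [-0.2  0. ]
```

View pics/c3.png

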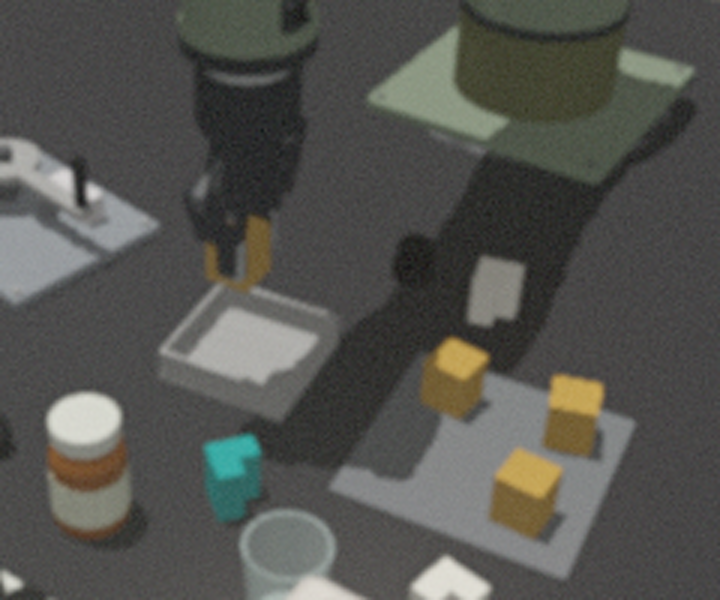

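The block hangs upright in the fingers at (238,250), the tray at (250,345) is empty, and the three sound blocks are undisturbed. I move over the tray centre and lower.

{"fn": "drive_tool", "kwargs": {
  "offset": [
    [-0.004,-0.015,0],
    [0,-0.008,0.02],
    [0,0,0.025],
    [0,0,0.02],
    [0,0,0.01],
    [0,0,0]
  ],
  "rot": [
    [0,0,0],
    [0,0,0],
    [0,0,0],
    [0,0,0],
    [0,0,0],
    [0,0,0]
  ]
}}

```text
time_s: 6.75
ee_pos: [0.5453, 0.0195, 0.0399]
ee_rot: [-0.003, 0.688, 0.725, -0.0]
ft_force: [0.0, -0.5, -3.9]
width: 0.0354
```

```bash
python3 go.py .545 .011 .017 2
```

```text
t 6.75 pos [0.5453 0.0195 0.0399] jaw 3.0 shift now [-0.0085 -0.0007  0.0229] wz 1.0 shift after turn [-0.0085 -0.0005  0.0229] tilt [-0.005  0.004 -1.   ] w 0.0354 F [ 0.  -0.5 -3.9] q [ 0.    0.96 -0.19  1.75  0.33  0.46 -0.35]
level rot [-0.3 -0.2]
```

{"fn": "drive_tool", "kwargs": {
  "offset": [
    [-0.008,0,0.008],
    [0,0,0.008],
    [0,0,0.004],
    [0,0,0.0],
    [0,0,0]
  ],
  "rot": [
    [-0.3,-0.2,0],
    [0,0,0],
    [0,0,0],
    [0,0,0],
    [0,0,0]
  ]
}}

```text
time_s: 7.25
ee_pos: [0.5468, 0.0114, 0.02]
ee_rot: [0.001, 0.688, 0.726, 0.001]
ft_force: [0.4, 0.4, -4.2]
width: 0.0352
```

```bash
python3 go.py .545 .011 .015 2
```

```text
t 7.25 pos [0.5468 0.0114 0.02  ] jaw 3.0 shift now [-0.0003 -0.0018  0.0049] wz 1.0 shift after turn [-0.0004 -0.0018  0.0049] tilt [ 0.004  0.001 -1.   ] w 0.0352 F [ 0.4  0.4 -4.2] q [ 0.01  0.99 -0.16  1.76  0.35  0.41 -0.35]
level rot [ 0.2 -0. ]
```

{"fn": "drive_tool", "kwargs": {
  "offset": [
    [0,0,0.004],
    [0,0,0.002],
    [0,0,0]
  ],
  "rot": [
    [0,0,0],
    [0,0,0],
    [0,0,0]
  ]
}}

```text
time_s: 7.55
ee_pos: [0.5472, 0.0116, 0.0152]
ee_rot: [0.002, 0.688, 0.726, 0.002]
ft_force: [0.2, -0.4, -3.3]
width: 0.0353
```

{"fn": "drive_tool", "kwargs": {
  "offset": [
    [0,0,0.002],
    [0,0,0.001],
    [0,0,0]
  ],
  "rot": [
    [0,0,0],
    [0,0,0],
    [0,0,0]
  ]
}}

```text
time_s: 7.85
ee_pos: [0.5474, 0.0116, 0.0154]
ee_rot: [0.003, 0.688, 0.726, 0.002]
ft_force: [-0.0, -0.1, -4.1]
width: 0.0349
```

{"fn": "drive_tool", "kwargs": {
  "offset": [
    [0,0,0.003],
    [0,0,0.002],
    [0,0,0.0]
  ],
  "rot": [
    [0,0,0],
    [0,0,0],
    [0,0,0]
  ]
}}

```text
time_s: 8.15
ee_pos: [0.548, 0.0117, 0.0145]
ee_rot: [0.004, 0.688, 0.726, 0.003]
ft_force: [0.7, -0.2, -4.4]
width: 0.0353
```

{"fn": "drive_tool", "kwargs": {
  "offset": [
    [0,0,0.004],
    [0,0,0.003],
    [0,0,0.0]
  ],
  "rot": [
    [0,0,0],
    [0,0,0],
    [0,0,0]
  ]
}}

```text
time_s: 8.45
ee_pos: [0.5484, 0.0116, 0.0129]
ee_rot: [0.006, 0.688, 0.726, 0.003]
ft_force: [1.0, 0.1, -4.2]
width: 0.0351
```

```bash
python3 go.py .545 .011 .015 2
```

```text
t 8.45 pos [0.5484 0.0116 0.0129] jaw 3.1 shift now [-0.0004 -0.0034 -0.0021] wz 1.1 shift after turn [-0.0005 -0.0034 -0.0021] tilt [ 0.013 -0.003 -1.   ] w 0.0351 F [ 1.   0.1 -4.2] q [-0.    1.   -0.15  1.77  0.36  0.38 -0.36]
level rot [0.7 0.2]
```

{"fn": "drive_tool", "kwargs": {
  "offset": [
    [0,-0.002,0.003],
    [0,0,0.004],
    [0,0,0.0]
  ],
  "rot": [
    [0.7,0.2,0],
    [0,0,0],
    [0,0,0]
  ]
}}

```text
time_s: 8.75
ee_pos: [0.5485, 0.0118, 0.0116]
ee_rot: [0.003, 0.688, 0.726, 0.002]
ft_force: [-0.6, 0.3, -4.5]
width: 0.0355
```

```bash
python3 go.py .545 .011 .015 2
```

```text
t 8.75 pos [0.5485 0.0118 0.0116] jaw 3.1 shift now [-0.0006 -0.0035 -0.0034] wz 1.1 shift after turn [-0.0007 -0.0035 -0.0034] tilt [ 0.007 -0.001 -1.   ] w 0.0355 F [-0.6  0.3 -4.5] q [ 0.    1.01 -0.16  1.76  0.36  0.39 -0.36]
level rot [0.4 0.1]
```

```bash
python3 - <<'E'
from h import *
c=cap('scene','s3');P=cloud(c);hsv=cv2.cvtColor(c['pixels'],cv2.COLOR_RGB2HSV)
x,y,z=[P[...,i] for i in range(3)]
gold=cv2.inRange(hsv,(10,100,50),(30,255,255))>0
k=gold&(np.hypot(x-.545,y-.005)<.06); q=P[k]; print(len(q),q.min(0).round(4),q.max(0).round(4),np.sort(q[:,2])[-12:].round(4),np.sort(q[:,2])[:8].round(4))
k=gold&(np.hypot(x-.5,y-.165)<.05); q=P[k]; print('sound ref top',np.sort(q[:,2])[-12:].round(4), np.sort(q[:,2])[:8].round(4))
cv2.imwrite('pics/c4.png',cv2.resize(c['pixels'][220:300,290:370],(600,600),interpolation=cv2.INTER_CUBIC)[:,:,::-1])
E
```

```text
132 [ 0.5299 -0.0521  0.0038] [0.5982 0.0278 0.4428] [0.0477 0.048  0.0481 0.0483 0.0486 0.0487 0.0489 0.049  0.0627 0.0744
 0.439  0.4428] [0.0038 0.0047 0.0071 0.0077 0.0082 0.0084 0.0085 0.0103]
sound ref top [0.0501 0.0502 0.0503 0.0503 0.0504 0.0506 0.0506 0.0507 0.0507 0.0508
 0.0511 0.0515] [0.0032 0.0081 0.0083 0.0083 0.0086 0.0096 0.0097 0.0099]
```

View pics/c4.png

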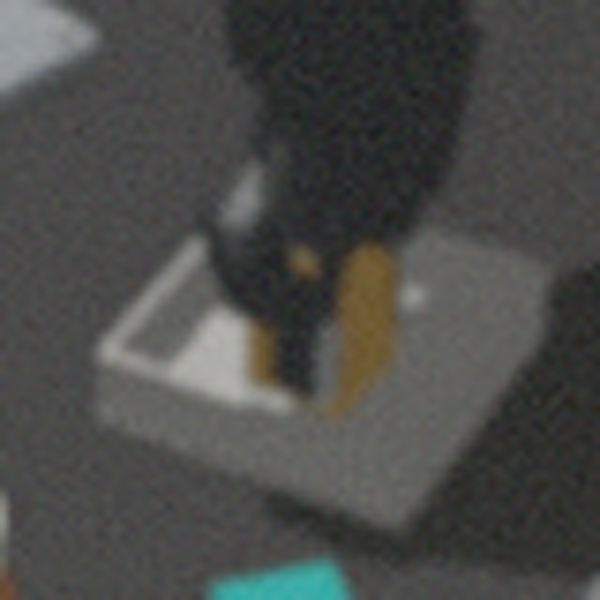

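The block stands between the fingers inside the tray, and its top is at about 48.5 mm, which is floor height plus 44 mm. So it's on the floor; I release it now.

{"fn": "drive_tool", "kwargs": {
  "offset": [
    [0,0,0],
    [0,0,0],
    [0,0,0],
    [0,0,0],
    [0,0,0]
  ],
  "rot": [
    [0,0,0],
    [0,0,0],
    [0,0,0],
    [0,0,0],
    [0,0,0]
  ],
  "fingers": 0.58
}}

```text
time_s: 9.3
ee_pos: [0.5488, 0.0118, 0.01]
ee_rot: [0.002, 0.688, 0.726, 0.002]
ft_force: [-0.2, -0.2, 0.0]
width: 0.0493
```

{"fn": "drive_tool", "kwargs": {
  "offset": [
    [0,0,-0.01],
    [0,0,-0.02],
    [0,0,-0.04],
    [0,0,-0.04],
    [0,0,-0.04],
    [0,0,-0.03],
    [0,0,0]
  ],
  "rot": [
    [0,0,0],
    [0,0,0],
    [0,0,0],
    [0,0,0],
    [0,0,0],
    [0,0,0],
    [0,0,0]
  ]
}}

```text
time_s: 10.0
ee_pos: [0.5466, 0.0122, 0.2005]
ee_rot: [0.002, 0.687, 0.726, 0.002]
ft_force: [0.4, 0.2, -1.1]
width: 0.0495
```

```bash
python3 - <<'E'
from h import *
import subprocess
c=cap('scene','s4');P=cloud(c);hsv=cv2.cvtColor(c['pixels'],cv2.COLOR_RGB2HSV)
x,y,z=[P[...,i] for i in range(3)]
gold=cv2.inRange(hsv,(10,100,50),(30,255,255))>0
k=gold&(np.hypot(x-.545,y-.005)<.06)&(z>.04)&(z<.06); q=(P[k]*1000).astype(np.float32); print(cv2.minAreaRect(q[:,:2]),np.median(q[:,2]))
for cx,cy in((.581,.265),(.501,.165),(.488,.259)):
    k=gold&(z>.045)&(z<.055)&(np.hypot(x-cx,y-cy)<.04); print(cv2.minAreaRect((P[k][:,:2]*1000).astype(np.float32))[0])
E
# handle: jaw direction = tangential
python3 go.py .511 -.203 .2 10
```

```text
t 10.05 pos [0.5461 0.0121 0.1989] jaw 3.2 shift now [-0.2128 -0.047  -0.0013] wz -6.8 shift after turn [-0.2057 -0.0719 -0.0014] tilt [ 0.005 -0.    -1.   ] w 0.0495 F [-0.5 -1.2  0.5] q [ 0.07  0.71 -0.28  1.64  0.25  0.83 -0.27]
level rot [0.3 0. ]Traceback (most recent call last):
  File "<stdin>", line 6, in <module>
cv2.error: OpenCV(4.12.0) /io/opencv/modules/imgproc/src/convhull.cpp:143: error: (-215:Assertion failed) total >= 0 && (depth == CV_32F || depth == CV_32S) in function 'convexHull'
```

```bash
python3 - <<'E'
from h import *
c=load('s4');P=cloud(c);hsv=cv2.cvtColor(c['pixels'],cv2.COLOR_RGB2HSV)
x,y,z=[P[...,i] for i in range(3)]
gold=cv2.inRange(hsv,(10,80,40),(32,255,255))>0
for cx,cy,n in((.548,.005,'chip'),(.581,.265,''),(.501,.165,''),(.488,.259,'')):
    k=gold&(z>.042)&(z<.056)&(np.hypot(x-cx,y-cy)<.06); print(n,k.sum(),np.median(P[k],0).round(4))
    if k.sum()>5: print(np.round(cv2.minAreaRect(np.ascontiguousarray(P[k][:,:2]*1000).astype(np.float32))[0],1))
cv2.imwrite('pics/c5.png',cv2.resize(c['pixels'][150:350,250:490],(720,600),interpolation=cv2.INTER_CUBIC)[:,:,::-1])
E
```

```text
chip 135 [0.554  0.0087 0.0459]
[550.6   4.5]
 247 [0.5847 0.266  0.0478]
[581.3 264.6]
 192 [0.5036 0.1673 0.0478]
[501.4 165.3]
 203 [0.4897 0.2593 0.0478]
[488.5 258.5]
```

View pics/c5.png

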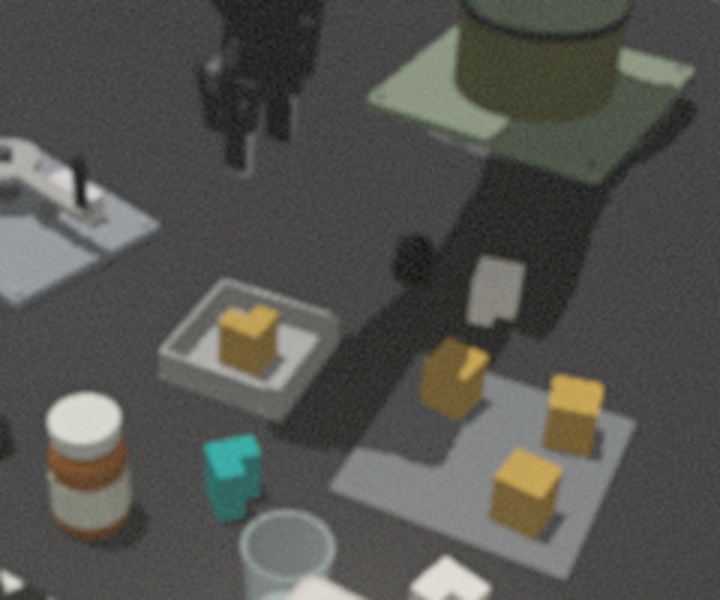

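The chipped block stands upright near the middle of the tray, at (248,340) in the crop. The three sound blocks have not moved. Now the handle.

{"fn": "drive_tool", "kwargs": {
  "offset": [
    [-0.02,-0.004,0],
    [-0.04,-0.009,0],
    [-0.04,-0.009,0],
    [-0.04,-0.009,0],
    [-0.04,-0.009,0],
    [-0.02,-0.004,0],
    [0,0,0],
    [0,0,0]
  ],
  "rot": [
    [0,0,0],
    [0,0,0],
    [0,0,0],
    [0,0,0],
    [0,0,0],
    [0,0,7],
    [0,0,7],
    [0,0,0]
  ]
}}

```text
time_s: 10.85
ee_pos: [0.5086, -0.1971, 0.1936]
ee_rot: [-0.002, 0.772, 0.635, -0.001]
ft_force: [-0.1, 0.3, -0.6]
width: 0.0497
```

```bash
python3 go.py .511 -.203 .070 -10.5; python3 - <<'E'
from h import *
c=cap('top','t5');b=c['pixels']
P=cloud(load('top0'));hsv=None
x,y,z=[P[...,i] for i in range(3)];k=(z>.098)&(z<.11)&(np.hypot(x-.51,y+.2)<.03);print('handle top',P[k].mean(0).round(4),k.sum())
P=cloud(load('s4'));x,y,z=[P[...,i] for i in range(3)];k=(z>.07)&(z<.1)&(np.hypot(x-.51,y+.2)<.02);print('handle scene side',P[k].mean(0).round(4),k.sum())
E
```

```text
t 10.85 pos [ 0.5086 -0.1971  0.1936] jaw -11.1 shift now [-0.0055  0.004   0.1236] wz -0.6 shift after turn [-0.0055  0.004   0.1236] tilt [-0.004  0.002 -1.   ] w 0.0497 F [-0.1  0.3 -0.6] q [ 0.44  0.72 -0.25  1.64  0.22  0.82 -0.1 ]
level rot [-0.2 -0.1]
handle top [ 0.5087 -0.2031  0.1045] 21
handle scene side [ 0.5159 -0.2005  0.0855] 50
```

{"fn": "drive_tool", "kwargs": {
  "offset": [
    [-0.006,0.003,0.03],
    [0,0,0.035],
    [0,0,0.03],
    [0,0,0.015],
    [0,0,0]
  ],
  "rot": [
    [0,0,0],
    [0,0,0],
    [0,0,0],
    [0,0,0],
    [0,0,0]
  ]
}}

```text
time_s: 11.4
ee_pos: [0.5106, -0.1996, 0.079]
ee_rot: [-0.003, 0.763, 0.647, 0.0]
ft_force: [0.2, 0.0, 0.8]
width: 0.0495
```

```bash
python3 go.py .510 -.2035 .070 -10.5
```

```text
t 11.4 pos [ 0.5106 -0.1996  0.079 ] jaw -9.4 shift now [-0.004   0.0001  0.009 ] wz 1.1 shift after turn [-0.004   0.0001  0.009 ] tilt [-0.004  0.004 -1.   ] w 0.0495 F [0.2 0.  0.8] q [ 0.42  0.89 -0.2   1.73  0.3   0.55 -0.13]
level rot [-0.2 -0.2]
```

{"fn": "drive_tool", "kwargs": {
  "offset": [
    [-0.005,0,0.006],
    [0,0,0.002],
    [0,0,0]
  ],
  "rot": [
    [0,0,1],
    [0,0,0],
    [0,0,0]
  ]
}}

```text
time_s: 11.7
ee_pos: [0.5104, -0.2042, 0.0719]
ee_rot: [-0.003, 0.767, 0.642, 0.001]
ft_force: [-0.5, -0.5, 0.1]
width: 0.0498
```

{"fn": "drive_tool", "kwargs": {
  "offset": [
    [0,0,0],
    [0,0,0],
    [0,0,0],
    [0,0,0],
    [0,0,0],
    [0,0,0],
    [0,0,0]
  ],
  "rot": [
    [0,0,0],
    [0,0,0],
    [0,0,0],
    [0,0,0],
    [0,0,0],
    [0,0,0],
    [0,0,0]
  ],
  "fingers": 0,
  "force": 60
}}

```text
time_s: 12.4
ee_pos: [0.511, -0.2044, 0.0733]
ee_rot: [-0.002, 0.767, 0.642, 0.001]
ft_force: [-0.2, -0.2, -1.7]
width: 0.0122
```

```bash
python3 go.py .510 -.2035 .070 -10.5
```

```text
t 12.4 pos [ 0.511  -0.2044  0.0733] jaw -10.1 shift now [ 0.0007 -0.0011  0.0033] wz 0.4 shift after turn [ 0.0007 -0.0011  0.0033] tilt [-0.     0.004 -1.   ] w 0.0122 F [-0.2 -0.2 -1.7] q [ 0.43  0.91 -0.2   1.73  0.3   0.54 -0.13]
level rot [-0.1 -0.2]
```

{"fn": "drive_tool", "kwargs": {
  "offset": [
    [-0.0002,0.007,0],
    [-0.0003,0.008,0],
    [-0.0003,0.008,0],
    [-0.0003,0.008,0],
    [-0.0003,0.008,0],
    [0,0,0]
  ],
  "rot": [
    [0,0,3.5],
    [0,0,4],
    [0,0,4],
    [0,0,4],
    [0,0,4],
    [0,0,0]
  ]
}}

```text
time_s: 13.0
ee_pos: [0.545, -0.2162, 0.0732]
ee_rot: [-0.005, 0.867, 0.498, -0.002]
ft_force: [-6.0, -0.1, 4.7]
width: 0.0122
```

```bash
cat > arc.py <<'E'
import sys
from go import *
s=get_state(); d=s['ee_pos'][:2]-np.array([.488,-.3165]); th=np.radians(79.5)-np.arctan2(d[1],d[0]); print('theta',round(th,3),'r',np.hypot(*d).round(4))
t=float(sys.argv[1]); a=np.radians(79.5)-t; print('target th',t); rem([.488+.115*np.cos(a),-.3165+.115*np.sin(a),.073],-10.5-np.degrees(t))
E
python3 arc.py .66
```

```text
theta 0.334 r 0.1153
target th 0.66
t 13.0 pos [ 0.545  -0.2162  0.0732] jaw -30.3 shift now [-0.006   0.0369 -0.0003] wz 18.0 shift after turn [ 0.0057  0.0369 -0.0003] tilt [-0.009  0.007 -1.   ] w 0.0122 F [-6.  -0.1  4.7] q [ 0.38  0.94 -0.12  1.58  0.16  0.64 -0.34]
```

{"fn": "drive_tool", "kwargs": {
  "offset": [
    [-0.0003,0.008,0],
    [-0.0003,0.008,0],
    [-0.0003,0.008,0],
    [-0.0003,0.008,0],
    [-0.0003,0.007,0],
    [0,0,0]
  ],
  "rot": [
    [-0.3,0,3.5],
    [0,0,3.5],
    [0,0,3.5],
    [0,0,3.5],
    [0,0,3],
    [0,0,0]
  ]
}}

```text
time_s: 13.6
ee_pos: [0.5728, -0.2376, 0.0732]
ee_rot: [-0.007, 0.932, 0.363, -0.004]
ft_force: [-6.7, 3.2, 5.3]
width: 0.0122
```

```bash
python3 arc.py .66
```

```text
theta 0.638 r 0.1158
target th 0.66
t 13.6 pos [ 0.5728 -0.2376  0.0732] jaw -47.4 shift now [-0.0008  0.0026  0.0002] wz 0.9 shift after turn [-0.0008  0.0026  0.0002] tilt [-0.012  0.01  -1.   ] w 0.0122 F [-6.7  3.2  5.3] q [ 0.37  0.98 -0.05  1.44  0.05  0.73 -0.53]
```

{"fn": "drive_tool", "kwargs": {
  "offset": [
    [-0.0005,0.004,0],
    [0,0.002,0],
    [0,0,0],
    [0,0,0],
    [0,0,0],
    [0,0,0],
    [0,0,0]
  ],
  "rot": [
    [0,0,1],
    [0,0,0],
    [0,0,0],
    [0,0,0],
    [0,0,0],
    [0,0,0],
    [0,0,0]
  ]
}}

```text
time_s: 14.3
ee_pos: [0.5725, -0.2373, 0.0733]
ee_rot: [-0.012, 0.933, 0.359, -0.007]
ft_force: [-5.0, 3.5, 2.5]
width: 0.0126
```

```bash
python3 arc.py .66; python3 - <<'E'
from h import *
c=cap('scene','s6');P=cloud(c);hsv=cv2.cvtColor(c['pixels'],cv2.COLOR_RGB2HSV)
x,y,z=[P[...,i] for i in range(3)]
gold=cv2.inRange(hsv,(10,80,40),(32,255,255))>0
for cx,cy,n in((.548,.005,'chip'),(.581,.265,''),(.501,.165,''),(.488,.259,'')):
    k=gold&(z>.042)&(z<.056)&(np.hypot(x-cx,y-cy)<.06); print(n,k.sum(),np.median(P[k],0).round(4))
cv2.imwrite('pics/c6.png',cv2.resize(c['pixels'][130:310,150:366],(720,600),interpolation=cv2.INTER_CUBIC)[:,:,::-1])
E
python3 arc.py .66
```

```text
theta 0.634 r 0.1158
target th 0.66
t 14.3 pos [ 0.5725 -0.2373  0.0733] jaw -47.9 shift now [-0.0008  0.003   0.0002] wz 0.4 shift after turn [-0.0007  0.003   0.0002] tilt [-0.021  0.017 -1.   ] w 0.0126 F [-5.   3.5  2.5] q [ 0.37  0.99 -0.05  1.43  0.05  0.75 -0.53]
chip 138 [0.5542 0.0083 0.0457]
 245 [0.585  0.2654 0.048 ]
 192 [0.5035 0.1666 0.0475]
 200 [0.4895 0.2587 0.0479]
theta 0.633 r 0.1157
target th 0.66
t 14.35 pos [ 0.5724 -0.2373  0.0733] jaw -47.9 shift now [-0.0007  0.0031  0.0002] wz 0.5 shift after turn [-0.0007  0.0031  0.0002] tilt [-0.021  0.017 -1.   ] w 0.0124 F [-5.8  3.3  3. ] q [ 0.37  0.99 -0.05  1.43  0.05  0.75 -0.53]
```

View pics/c6.png

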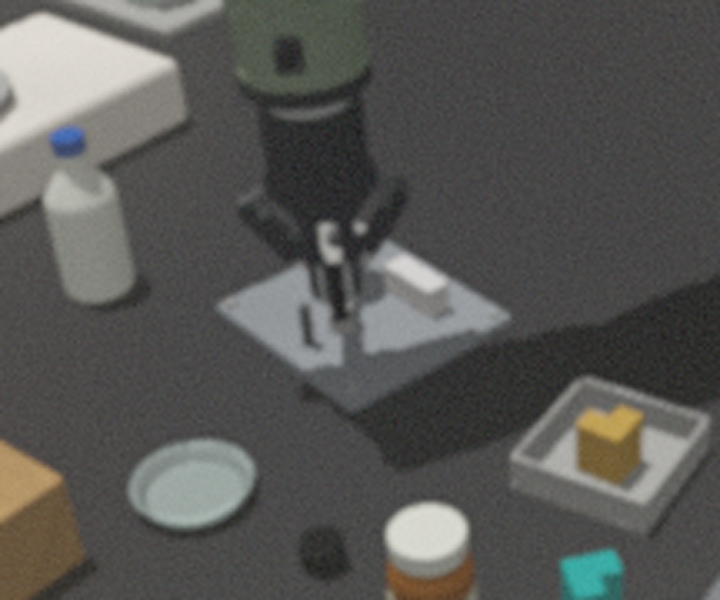

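{"fn": "drive_tool", "kwargs": {
  "offset": [
    [0,0.003,0],
    [-0.0005,0.005,0]
  ],
  "rot": [
    [-1,0.2,0],
    [-0.6,0,0]
  ]
}}

```text
time_s: 14.55
ee_pos: [0.5762, -0.2414, 0.0732]
ee_rot: [-0.001, 0.933, 0.361, -0.001]
ft_force: [-6.6, 10.3, 7.0]
width: 0.0124
```

```bash
python3 -c "
import sys;sys.argv=['',.66]
from h import *
for i in range(10):
    capture('top')
    if i%3==0:
        s=get_state(); d=s['ee_pos'][:2]-np.array([.488,-.3165]); print(s['time_s'],(np.radians(79.5)-np.arctan2(d[1],d[0])).round(3),s['ft_force'].round(1),s['width'],abs(s['dq']).max().round(4))
"; python3 arc.py .66
```

```text
14.6 0.685 [-6.8  8.6  6.6] 0.01209912524900697 0.0162
14.75 0.682 [-7.1  8.3  7.2] 0.012017687932944372 0.0009
14.9 0.682 [-7.6  8.6  7.5] 0.01217667937853348 0.0021
15.05 0.682 [-7.  8.  8.] 0.01204601468869439 0.0017
theta 0.682 r 0.1159
target th 0.66
t 15.05 pos [ 0.5762 -0.2414  0.0732] jaw -47.7 shift now [-0.0008 -0.0025  0.0002] wz 0.6 shift after turn [-0.0008 -0.0025  0.0002] tilt [-0.003  0.002 -1.   ] w 0.012 F [-7.  8.  8.] q [ 0.37  0.99 -0.04  1.44  0.05  0.72 -0.53]
```

The hold is steady at 0.68 rad with about 11 N, which matches the spring figure, so I hand in.

```bash
python3 -c "
from h import *
print(sign_off()); s=get_state(); print(s['time_s'],s['ee_pos'].round(4),s['ft_force'].round(1))"
```

```text
the job is handed in; nothing more can be done
None
the job is handed in; nothing more can be done
```

I set the chipped block down in the reject tray and pushed the clamp arm past the click. I handed in at about 15 s with the gripper still holding the arm open.

- **Chipped block:** it stands upright and released at about (0.55, 0.005). That is about 8 mm from the tray centre, with the top at the height expected for standing on the tray floor. The wrist force never showed it touching down, so I released it on the depth reading instead. It did not visibly move on release.
- **Sound blocks:** their positions match the earlier scene pictures to about 1 mm.
- **Bystanders:** those visible in the last crop stood where they were at the start. I did not measure them.
- **Clamp arm:** I gripped the handle at 60 N and pushed it along its arc. It held steady at about 0.68 rad over the last 0.5 s, with about 11 N horizontal reaction against the 11 N expected at 0.65 rad. The angle comes from the tool position and my pivot estimate. An earlier hold sagged slightly, to about 0.63 rad, so I pushed a little further and levelled the tool before handing in.
- **Pawl:** I could not see it directly. That it is home is inferred from the angle being past 0.53 rad.

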